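# Set and lock the length gauge to a sample strip

## Robot

A 6-joint arm with a two-finger parallel gripper is mounted at the origin on a cart in front of the work surface, level with it; the furniture and walls round the work are solid. World frame = base frame: x ahead of the robot, y to its left, z up, the work surface at z = 0. Lengths are in m, angles in rad, forces in N, time in s.
With the tool pointing down it reaches from about 0.35 to 1 m from the base axis. Payload 7.1 kg.
Tool frame: the origin (TCP) lies between the finger pads; the fingertips stand 22 mm ahead of it and the grasp point (between the pads) lies 3 mm ahead of it; z points along the fingers, y is the line along which they close (so a half turn about z gives the same grasp; the last joint's range is limited). The gripper opens to 85 mm and grips with 20 to 120 N. Pads are 22 mm wide; open, the fingers measure 114 mm over their backs; the gripper's body (76 mm by 85 mm) begins 54 mm behind the grasp point. The pads swing forward as they close: fully open they stand 13 mm farther back than shut.
Start: joints at [1.286, 0.423, 1.63, -0, 1.089, -0.019], TCP at [0.164, 0.603, 0.253] pointing down, gripper open.
Joint ranges: [-3, 3], [-0.9, 2.11], [0.09, 2.58], [-1.31, 4.45], [0.11, 2.69], [-2.54, 2.54]. Speed limits (rad/s): [2.39, 2.39, 3.01, 3.14, 3.14, 3.14].

## Interface

Orientations are given as a rotation vector (axis times angle).
In Python, from rig import manip gives the robot as it stands. The module is installed in compiled form; this text tells all that it offers. Calls block until the motion is done:
- manip.move_to(position, orientation): joint-space move of the TCP to a pose.
- manip.servo_line(position, orientation=None, rate=0.15): straight line of the TCP; orientation=None keeps the orientation; rate is the mean speed in m/s.
- manip.set_joints(angles): joint-space move.
- manip.command_gripper(opening, f_grip=None): finger opening in m; f_grip is the grip in N (None keeps the last); returns when the fingers have stopped.
- manip.hold(seconds).
- manip.solve_ik(position, orientation): joint angles nearest the present ones, or None.
- manip.camera(name): name is "scene" or "top" or "wrist"; returns a dict with "image" (400x640x3 uint8, red, green, blue), "fx", "fy", "cx", "cy" (pixels), "cam_to_world" (4x4, takes a point from camera to world coordinates); the wrist camera has in their place "mount" (4x4, takes a point from camera to tool coordinates, whose origin is the TCP and whose axes are the flange's). Camera axes: x right, y down, z forward; pixel columns grow to the right and rows downward; lengths in m; the calibration is good to about 2 mm. A picture is of the moment at which its call begins: read the wrist's pose just before it. There is no depth.
A pose or a line that the arm cannot do raises manip.IKError and nothing moves.
- manip.sign_off(): hands the job in; it is judged then, once.
Readings, each from a call of its own:
- manip.get_time(): time.
- manip.get_joint_positions(): joint angles.
- manip.get_joint_vel(): joint speeds.
- manip.get_tau(): joint torques, N m.
- manip.get_position(): TCP position.
- manip.get_ee_rot(): TCP orientation.
- manip.get_contact_force(): force on the tool from outside, world axes, zero at the start.
- manip.get_torque(): the same for the moment, N m.
- manip.get_width(): finger opening in m.
- manip.get_grip_force(): force on a finger pad.
Only numpy, scipy, OpenCV 4.12 (cv2) and the standard library are available. Lean on these libraries where they do the work, as an engineer would, in place of code of your own. Each camera call takes 0.05 s, during which the arm holds its last target. There are 200 camera calls.

## Task

Set the length gauge on the bench to the marble sample strip that lies in its groove beside the rail: slide the stop along until it holds that strip snug against the fixed fence. Then take the flat screwdriver from the tool block and, with its blade seated in the slot, turn the stop's lock screw clockwise until the slot lies along the rail, so the stop is locked there. Put the screwdriver back upright in the tool block and leave the awl standing in it.

Things in the scene. Friction and masses are not known exactly. Their poses are not given: they have to be found in the camera images.
- gauge: Length gauge, fixed to the worktop: plywood board 150 x 300 x 14 mm (x by y). Origin: centre of its underside; x across the board (away from the robot at zero yaw), y along it, z up. A steel rail, 20 mm wide, top 26 mm high, runs along y at x = +37 mm. In front of it two grooves run along y between wooden lips 7 mm high; their floor is 14 mm high.
- groove (a point): Middle of the floor of the measuring groove, the one next to the rail: 27 mm wide, centre at gauge x = -18 mm, 14 mm high. The spare strip is kept in the other groove, nearer the robot: 32 mm wide, centre at gauge x = -53.5 mm, same floor height.
- fence (a point): Centre of the face of the fixed aluminium fence that closes the grooves' +y end, at gauge y = +125 mm, 25 mm above the worktop; the face looks to -y; the fence is 40 mm high.
- stop_slide (a joint): Travel of the sliding stop along the gauge's +y, m, growing towards the fence, range 0 to 0.135; the clear distance from fence to stop face is 0.180 minus this value. Starts at 0 to 0.045. With the screw slack it slides with about 2.5 N of friction and stays where it is left; with the screw tight it is braked and holds against about 30 N.
- stop_tab (a point): Grip of the sliding stop: upright aluminium plate 24 mm wide (gauge x), 14 mm thick (gauge y), over the measuring groove, top 77 mm above the worktop; this point lies in it at 65 mm height. Free on both y sides from 28 mm height up. The lock screw's boss is 55 mm to its +x and 33 mm to its -y. Axes as the gauge's.
- stop_face (a point): Centre of the face of that plate that touches the strip, 25 mm above the worktop; it looks to the gauge's +y (7 mm to +y of the tab's middle).
- lock_screw (a joint): Angle of the lock screw, rad, growing clockwise seen from above: at 0 the slot lies across the rail (along gauge x), at 1.571 along the rail, where it has a hard stop. Starts slack at 0.35 to 0.6; turns against 0.07 N m of friction, rising to 0.1 from 0.8 on, as it brakes the stop on the rail; stays where it is left.
- lock_slot (a point): Centre of the slot's floor in the screw head, on the screw's axis, 49.5 mm above the worktop; x along the slot, z up; moves with the stop. Steel head 23.6 mm across; slot 5.4 mm wide, 8.5 mm deep, open at both ends, mouth widened to 9 mm over its top 2.5 mm. The head sits in a round boss, 25 mm inside, 33 mm outside, top 1.5 mm above the head.
- strip_long: Marble sample strip 105 mm long (its y) x 24 x 12 mm, loose. Origin: centre of its underside. It lies in one of the gauge's two grooves and the short strip in the other; the one in the measuring groove is the sample to set.
- strip_short: Marble sample strip 75 mm long (its y) x 24 x 12 mm, loose. Origin: centre of its underside.
- tool_block: Wooden tool block, fixed, 62 x 170 x 72 mm high, with two bored holes 22 mm across and 66 mm deep, 100 mm apart along its y. Origin: centre of its underside. One hole holds the flat screwdriver, the other the awl; which is which changes.
- hole_left (a point): Centre of the mouth of the block's +y hole, at the top of the block, 72 mm above the worktop.
- hole_right (a point): Centre of the mouth of the block's -y hole, at the top of the block, 72 mm above the worktop.
- driver: Flat screwdriver, 147 mm long, about 140 g, upright in the block, blade down. Origin: centre of the blade's tip edge; z up along the tool, x along the blade's width (16 mm; thickness 2.4 to 3.2 mm). Shaft 9 mm; collar 32 mm across, 62 to 69 mm above the tip, rests on the block, the tip 10 mm above the worktop.
- driver_handle (a point): Middle of the screwdriver's handle, on its axis, 113 mm above the tip. The handle is wood, six-sided, from 69 to 147 mm above the tip, 26 mm across flats; one pair of flats faces the driver's y, the others are at 60 degree steps. Axes as the driver's.
- awl: Awl in the other hole of the block: round pear-shaped dark wooden handle 34 mm across, brass collar, 116 mm long, its top 130 mm above the worktop; not needed. Origin: its point; z up along it.

How it is judged:
By the outcome, as a careful person would: the job done as asked, in the order asked, and still so for the second after the job is handed in, with the robot touching nothing.
It also fails if it takes over 64 s, if anything falls off the work surface, if the arm or the gripper's body presses on something with over 40 N, if the wrist force passes 120 N, or if a joint passes its speed limit or range.

## Working session

There is one attempt and no reset: what is moved stays moved. The work goes in short steps, each a Python script; the robot and the scene stay as the last script left them, time stands still between calls to the robot, and variables do not carry over. Pictures are saved under pics/ and viewed, at most 10 in all, crops included, and the job is handed in when it is done.

```bash
mkdir -p pics; cat > h.py <<'E'
import numpy as np, cv2
from scipy.spatial.transform import Rotation as R
from rig import manip
def project_ray(c,u,v,z,T=None):
    T=c["cam_to_world"] if T is None else T
    T=np.array(T)
    d=T[:3,:3]@np.array([(u-c["cx"])/c["fx"],(v-c["cy"])/c["fy"],1])
    o=T[:3,3]; return o+d*(z-o[2])/d[2]
def proj(c,p,T=None):
    T=np.array(c["cam_to_world"] if T is None else T)
    q=np.linalg.inv(T)@np.r_[p,1]
    return np.array([c["fx"]*q[0]/q[2]+c["cx"],c["fy"]*q[1]/q[2]+c["cy"]])
def save(im,name): cv2.imwrite("pics/"+name,cv2.cvtColor(im,cv2.COLOR_RGB2BGR))
E
python3 - <<'E'
from h import *
import pickle
d={}
for n in("scene","top","wrist"):
    c=manip.camera(n); d[n]=c; print(n,c["fx"],c["cx"],c["cy"],np.round(np.array(c.get("cam_to_world",c.get("mount"))),3).tolist())
    save(c["image"],n+"0.png")
pickle.dump(d,open("c0.pkl","wb"))
print(manip.get_time(),manip.get_position(),manip.get_ee_rot())
E
```

```text
scene 516.583545005167 317.1196601656621 195.12845626793072 [[0.885, -0.308, 0.349, 0.165], [-0.465, -0.586, 0.663, -0.654], [0.001, -0.749, -0.662, 0.79], [0.0, 0.0, 0.0, 1.0]]
top 398.9604192480082 325.95462138856834 197.6321255159354 [[0.048, -0.969, 0.244, 0.31], [-0.999, -0.048, 0.006, 0.057], [0.006, -0.244, -0.97, 0.997], [0.0, 0.0, 0.0, 1.0]]
wrist 323.40554792929726 320.8717495972913 197.18147346117524 [[-0.001, -0.945, -0.327, 0.085], [1.0, -0.001, -0.001, -0.0], [0.0, -0.327, 0.945, -0.121], [0.0, 0.0, 0.0, 1.0]]
0.15 [0.16403943 0.60268043 0.25271722] [-4.16294026e-01 -3.11370958e+00  1.87108053e-03]
```

View pics/top0.png

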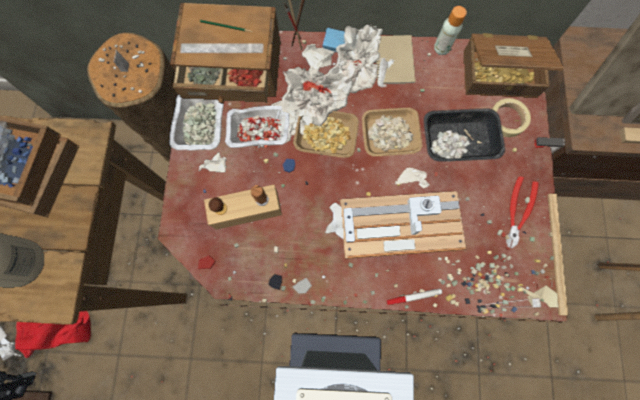

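View pics/scene0.png

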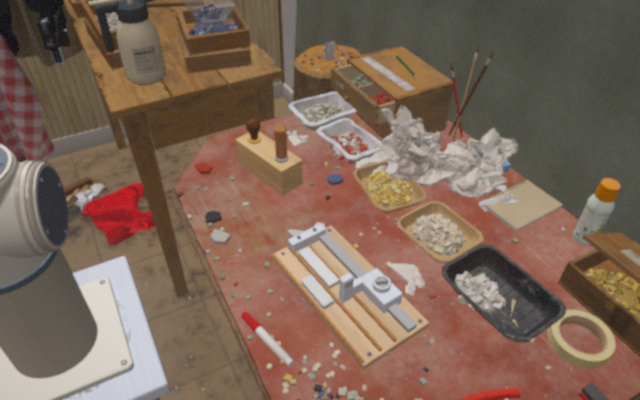

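The long strip lies in the measuring groove, in pixels (357–400, 232) of the top view. The driver is in the right hole at about (258,195), and the awl is on the left at (216,205). I'll enlarge the gauge and block next.

```bash
python3 - <<'E'
from h import *
import pickle
d=pickle.load(open("c0.pkl","rb"))
im=d["top"]["image"]
a=cv2.resize(im[182:264,332:472],None,fx=5.7,fy=5.7,interpolation=cv2.INTER_CUBIC)
b=cv2.resize(im[180:234,196:290],None,fx=2.4,fy=2.4,interpolation=cv2.INTER_CUBIC)
o=np.zeros((600,800,3),np.uint8);o[:a.shape[0],:a.shape[1]]=a[:,:800];o[a.shape[0]+2:a.shape[0]+2+b.shape[0],:b.shape[1]]=b[:600-a.shape[0]-2]
save(o,"crop1.png");print(a.shape,b.shape)
E
```

```text
(467, 798, 3) (130, 226, 3)
```

View pics/crop1.png

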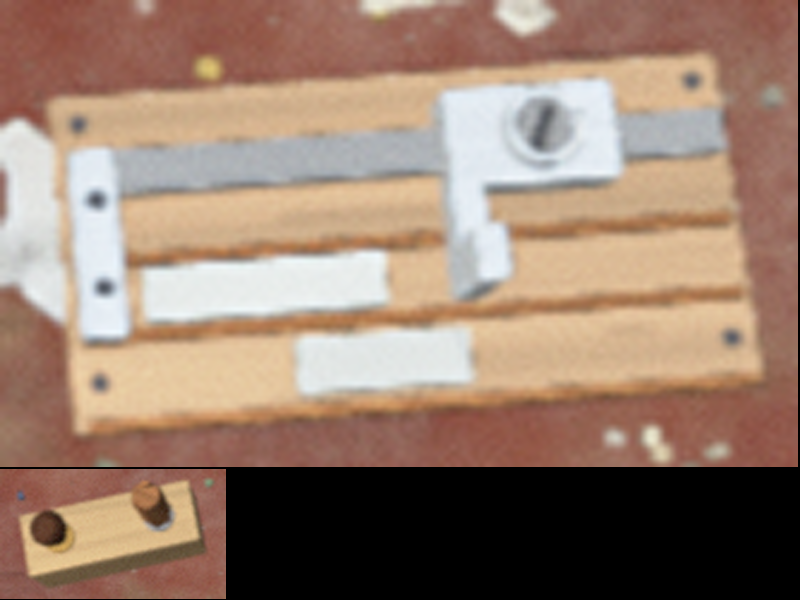

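```bash
cat >> h.py <<'E'
def fit(model,world):
    model=np.array(model);world=np.array(world)[:,:2]
    a=model-model.mean(0);b=world-world.mean(0)
    th=np.arctan2((a[:,0]*b[:,1]-a[:,1]*b[:,0]).sum(),(a*b).sum())
    M=np.array([[np.cos(th),-np.sin(th)],[np.sin(th),np.cos(th)]])
    t=world.mean(0)-M@model.mean(0)
    return t,th,np.linalg.norm(model@M.T+t-world,axis=1)
E
python3 - <<'E'
from h import *
import pickle
c=pickle.load(open("c0.pkl","rb"))["top"]
g=lambda u,v,z:project_ray(c,u/5.7+332-.4,v/5.7+182-.4,z)
b=lambda u,v,z:project_ray(c,u/2.4+196-.3,(v-469)/2.4+180-.3,z)
print(fit([(75e-3,.15),(75e-3,-.15),(-75e-3,-.15),(-75e-3,.15)],[g(50,100,.014),g(710,55,.014),g(763,380,.014),g(77,433,.014)]))
print("screw",g(544,125,.058),"tabtop",g(495,250,.077))
print("strip",g(143,295,.026),g(388,278,.026))
print(fit([(31e-3,.085),(31e-3,-.085),(-31e-3,-.085),(-31e-3,.085)],[b(20,516,.072),b(188,481,.072),b(203,540,.072),b(30,577,.072)]))
print("driver top",b(147,492,.157),"awl top",b(46,528,.13))
E
```

```text
(array([ 0.49941975, -0.12969368]), np.float64(0.12234041906701525), array([0.00186843, 0.00241559, 0.00215188, 0.00138724]))
screw [ 0.5431265  -0.18208883  0.058     ] tabtop [ 0.48457065 -0.15639913  0.077     ]
strip [ 0.4671131  -0.01635097  0.026     ] [ 0.47970898 -0.12190022  0.026     ]
(array([0.51579635, 0.26224712]), np.float64(0.2692236320372232), array([0.00111524, 0.00107739, 0.00209647, 0.00029033]))
driver top [0.53212616 0.21381205 0.157     ] awl top [0.50007613 0.30930242 0.13      ]
```

Gauge at (0.499, −0.130) with yaw 0.122. The stop face is about 38 mm from its goal. I'll move over the tab and check from near.

```bash
cat >> h.py <<'E'
GT=np.array([.4994,-.1297]);GY=.1223
def gw(x,y,z): return np.r_[GT+np.array([[np.cos(GY),-np.sin(GY)],[np.sin(GY),np.cos(GY)]])@[x,y],z]
def down(yaw): # tool y at angle yaw from world +y, z down
    return (R.from_euler('z',yaw)*R.from_matrix([[-1,0,0],[0,1,0],[0,0,-1]])).as_rotvec()
def wristT(c):
    T=np.eye(4);T[:3,:3]=R.from_rotvec(manip.get_ee_rot()).as_matrix();T[:3,3]=manip.get_position()
    return T@np.array(c["mount"])
E
python3 - <<'E'
from h import *
import pickle
manip.command_gripper(.055,20)
manip.move_to(gw(-.018,-.0247,.16),down(GY))
manip.hold(.3)
c=manip.camera("wrist");T=wristT(c);pickle.dump((c,T),open("w1.pkl","wb"))
save(c["image"],"w1.png");print(manip.get_time(),manip.get_position())
for p in[(-.018,-.0177,.077),(-.03,-.0317,.077),(.037,-.0577,.058),(.037,.125,.04)]:print(proj(c,gw(*p),T))
E
```

```text
3.825 [ 0.48462344 -0.15624586  0.1600158 ]
[331.25691192 216.53172771]
[310.52755124 199.95805854]
[279.41056178 271.55520429]
[498.12332728 259.88155034]
```

View pics/w1.png

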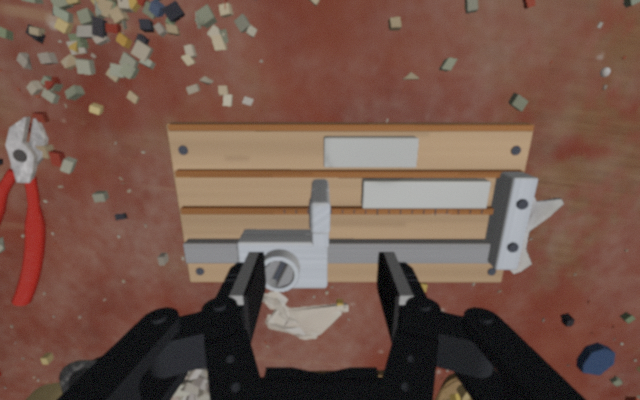

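The wrist view agrees with my estimate within about 2 px: tab at (312–329, ~200), screw at (281,271), and the strip with a gap of a few mm to the fence (right). Next: grip the tab and slide.

```bash
python3 - <<'E'
from h import *
manip.servo_line(gw(-.018,-.0247,.068),rate=.12)
print(manip.get_contact_force())
manip.command_gripper(.0,25)
print("w",manip.get_width(),manip.get_grip_force(),manip.get_contact_force(),manip.get_position(),manip.get_time())
yd=gw(0,1,0)-gw(0,0,0)
f0=manip.get_contact_force()@yd
y=-.0247+.020; manip.servo_line(gw(-.018,y,.068),rate=.05)
print(manip.get_contact_force()@yd-f0)
for i in range(30):
    y+=.0012; manip.servo_line(gw(-.018,y,.068),rate=.03)
    f=manip.get_contact_force()@yd-f0
    print(round(y,4),round(f,2),end="; ")
    if f<-11: break
p=manip.get_position()
print(p,manip.get_time(), (p-gw(0,0,0))@yd)
E
```

```text
[0.55434957 0.3992235  0.63994914]
w 0.014075007049999469 28.48866105079651 [-0.13384927  0.68298783  6.18581277] [ 0.48493105 -0.15659124  0.06865434] 5.1833
1.1892171379406562
-0.0035 0.04; -0.0023 -1.88; -0.0011 -2.38; 0.0001 -1.56; 0.0013 -2.57; 0.0025 -2.14; 0.0037 -2.56; 0.0049 -2.59; 0.0061 -3.91; 0.0073 -2.6; 0.0085 -2.94; 0.0097 -2.4; 0.0109 -2.48; 0.0121 -1.35; 0.0133 -9.69; 0.0145 -17.8; [ 0.4804847  -0.11987153  0.06866993] 9.7333 0.012062637050621697
```

Contact with the snug strip showed as a sharp rise in force at tab y = 0.012. I'll ease off, release and look at the screw from close up.

```bash
python3 - <<'E'
from h import *
import pickle
yd=gw(0,1,0)-gw(0,0,0)
manip.servo_line(gw(-.018,.0132,.068),rate=.03)
print(manip.get_contact_force()@yd)
manip.command_gripper(.06)
print(manip.get_contact_force())
manip.servo_line(gw(-.018,.0125,.12),rate=.15)
manip.servo_line(gw(.065,-.0209,.135),rate=.2)
manip.hold(.25)
c=manip.camera("wrist");T=wristT(c);pickle.dump((c,T),open("w2.pkl","wb"))
print(manip.get_time(),manip.get_position());q=proj(c,gw(.037,-.0209,.058),T);print(q)
u,v=np.round(q).astype(int); x0,y0=max(u-60,0),max(v-45,0);print(x0,y0)
a=cv2.resize(c["image"][y0:y0+90,x0:x0+120],None,fx=6,fy=6,interpolation=cv2.INTER_CUBIC)
save(a,"w2.png")
E
```

```text
-8.691868526584495
[0.22955851 0.4451856  0.38647535]
11.8917 [ 0.5656259  -0.14226889  0.13485313]
[320.61186528 180.91998051]
261 136
```

View pics/w2.png

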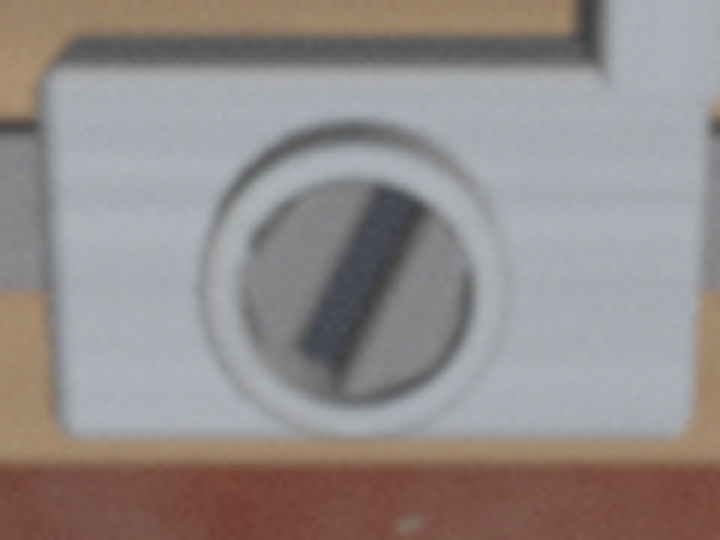

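The boss opening is centred at (356,293) in the crop. The slot edges run from (375,185) to (303,350) and from (427,203) to (345,395).

```bash
python3 - <<'E'
from h import *
import pickle
c,T=pickle.load(open("w2.pkl","rb"))
def G(u,v,z):
    p=project_ray(c,261+u/6-.42,136+v/6-.42,z,T)[:2]-GT
    return np.array([[np.cos(GY),np.sin(GY)],[-np.sin(GY),np.cos(GY)]])@p
print("centre g",G(356,293,.0595),"w",project_ray(c,261+356/6-.42,136+293/6-.42,.0595,T))
for a,b,z in[((375,185),(303,350),.0495),((427,203),(345,395),.058)]:
    d=G(*b,z)-G(*a,z);print(np.arctan2(-d[1],d[0]),np.hypot(*d))
o=G(600,90,.045);print("arm corner",o)
E
```

```text
centre g [ 0.03886789 -0.0213441 ] w [ 0.54058146 -0.14614297  0.0595    ]
0.4018520828553506 0.020588796751521476
0.38555363838043155 0.0230719488882391
arm corner [0.02005407 0.00538619]
```

```bash
python3 - <<'E'
from h import *
import pickle
p=manip.get_position();p[2]=.22
manip.servo_line(p,rate=.25)
BY=.269
tx=R.from_rotvec(down(BY)).as_matrix()[:,0]
P=np.array([.531,.214,.24])
manip.move_to(P-tx*.011,down(BY));manip.hold(.3)
c=manip.camera("wrist");T=wristT(c);pickle.dump((c,T),open("w3.pkl","wb"))
print(manip.get_time(),manip.get_position(),manip.get_joint_positions());q=proj(c,[.531,.214,.157],T);print(q)
u,v=np.round(q).astype(int); x0,y0=u-60,v-45;print(x0,y0)
save(cv2.resize(c["image"][y0:y0+90,x0:x0+120],None,fx=6,fy=6,interpolation=cv2.INTER_CUBIC),"w3.png")
E
```

```text
14.0833 [0.54183751 0.21633011 0.24002253] [ 3.59469712e-01  3.78306621e-01  1.73484406e+00 -1.42798080e-05
  1.02839573e+00 -1.47923069e+00]
[322.07587966 201.41840889]
262 156
```

View pics/w3.png

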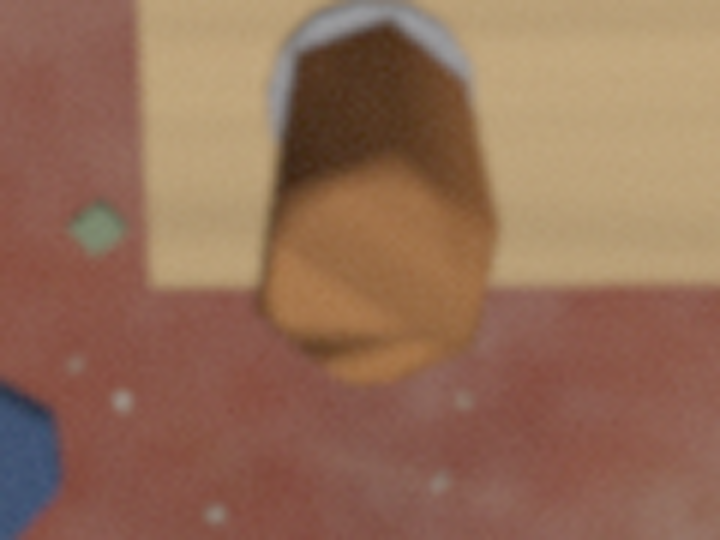

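The hexagonal top is visible, with crop vertices at (400,150), (497,225), (470,350), (365,385), (265,305) and (280,190).

```bash
python3 - <<'E'
from h import *
import pickle
c,T=pickle.load(open("w3.pkl","rb"))
V=np.array([project_ray(c,262+u/6-.42,156+v/6-.42,.157,T)[:2] for u,v in[(400,150),(497,225),(470,350),(365,385),(265,305),(280,190)]])
m=V.mean(0);d=V-m;a=np.arctan2(d[:,1],d[:,0]);print(m,np.linalg.norm(d,axis=1),np.degrees(a))
ph=np.angle(np.exp(6j*a).mean())/6;print("vertex phase deg mod60",np.degrees(ph)%60,"flat normals",(np.degrees(ph)+30)%60)
k=project_ray(c,262+372/6-.42,156+90/6-.42,.079,T);print("collar approx",k)
E
```

```text
[0.52979862 0.2155896 ] [0.01396381 0.01397668 0.01418617 0.01416063 0.01356429 0.01434713] [-173.68943189  126.93288269   61.77775398    8.79355293  -56.1299771
 -114.65409193]
vertex phase deg mod60 5.510432330084167 flat normals 35.510432330084164
collar approx [0.52934248 0.215207   0.079     ]
```

```bash
python3 - <<'E'
from h import *
import pickle
P=np.array([.5298,.2156]);o=down(np.radians(5.5))
manip.servo_line(np.r_[P,.24],o,rate=.15)
manip.servo_line(np.r_[P,.126],rate=.15)
f0=manip.get_contact_force()
manip.command_gripper(.0,80)
print("w",manip.get_width(),manip.get_grip_force(),f0,manip.get_contact_force(),manip.get_position())
manip.servo_line(np.r_[P,.235],rate=.15);manip.hold(.2)
c=manip.camera("wrist");T=wristT(c);pickle.dump((c,T),open("w4.pkl","wb"))
print(manip.get_time(),manip.get_contact_force(),manip.get_torque(),manip.get_width());q=proj(c,manip.get_position()-[0,0,.116],T);print(q)
u,v=np.round(q).astype(int); x0,y0=u-60,v-45;print(x0,y0)
save(cv2.resize(c["image"][y0:y0+90,x0:x0+120],None,fx=6,fy=6,interpolation=cv2.INTER_CUBIC),"w4.png")
E
```

```text
w 0.02539235964706508 78.62838425673544 [-0.44976791  0.19436638  0.1813789 ] [-0.50045365  0.0555921   6.95064426] [0.53050935 0.21581083 0.12711358]
16.85 [ 0.74628446  0.51610251 -1.82457841] [-0.03311962  0.00416464  0.02875633] 0.02515872412664895
[321.26966409 200.6359048 ]
261 156
```

View pics/w4.png

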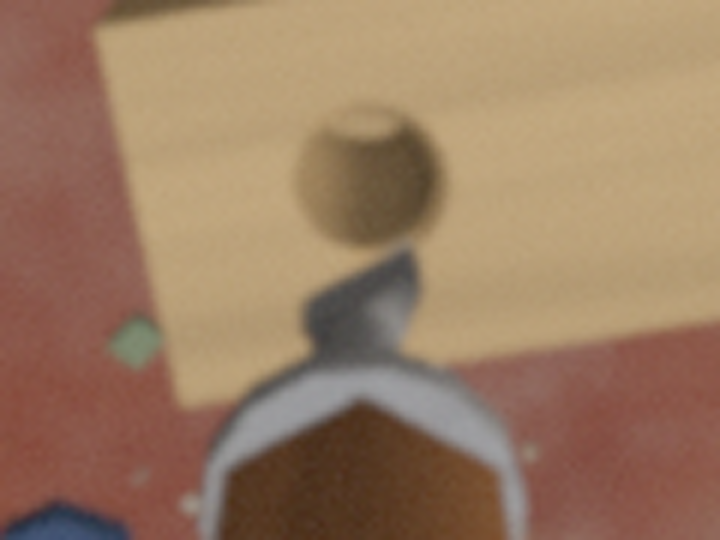

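The tip edge runs from (308,310) to (412,248) in the crop. The blade is on the axis within 1 mm, and its direction is tool yaw − 60°. Next: align it with the slot and insert.

```bash
python3 - <<'E'
from h import *
yaw=GY-.395+np.pi/3-np.pi
S=gw(.038,-.0211,0)[:2]; o=down(yaw)
q=manip.solve_ik(np.r_[S,.215],o);print(np.round(q,2))
manip.move_to(np.r_[S,.215],o)
manip.servo_line(np.r_[S,.18],rate=.12);manip.hold(.2)
f0=manip.get_contact_force();t0=manip.get_torque();print(f0,t0,manip.get_time())
z=.18
while z>.1645:
    z-=.0015;manip.servo_line(np.r_[S,z],rate=.04)
    f=manip.get_contact_force()-f0;print(round(z,4),np.round(f,1),round(manip.get_position()[2],4))
    if f[2]>8: break
print(np.round(manip.get_torque()-t0,3),manip.get_time(),manip.get_position(),np.r_[S,z])
np.save("f0.npy",np.r_[f0,t0])
E
```

```text
[-0.29  0.38  1.81  0.    0.96  0.51]
[ 0.05659154 -0.18380079 -0.90775301] [ 0.03094973 -0.02302373  0.00277173] 19.0833
0.1785 [-0.3  0.2 -0.6] 0.1787
0.177 [-0.4 -0.1 -0. ] 0.1769
0.1755 [-0.4  0.8 -0.9] 0.1753
0.174 [ 0.1 -0.6  0.2] 0.1739
0.1725 [ 1.   1.  -1.2] 0.1724
0.171 [ 0.6  2.1 -0.8] 0.171
0.1695 [ 0.9  1.  -0.1] 0.1695
0.168 [1.8 2.5 0.2] 0.1679
0.1665 [2.  2.6 1.3] 0.1665
0.165 [-0.8  1.6 12. ] 0.1662
[ 0.485  0.283 -0.066] 21.5833 [ 0.54018651 -0.14638511  0.16623013] [ 0.53969027 -0.14600657  0.165     ]
```

Seated on the slot floor at TCP z of about 0.166, as predicted. Next: turn clockwise.

```bash
python3 - <<'E'
from h import *
b=np.load("f0.npy")
S=gw(.038,-.0211,0)[:2]
manip.servo_line(np.r_[S,.166],rate=.03)
q=np.array(manip.solve_ik(np.r_[S,.166],manip.get_ee_rot())); yaw0=GY-.395+np.pi/3-np.pi
a=0
while a<1.6:
    a+=.1 if a<.85 else .04
    p=q.copy();p[5]+=a
    manip.set_joints(p)
    f=manip.get_contact_force()-b[:3];t=manip.get_torque()-b[3:]
    print(round(a,2),np.round(f,1),np.round(t,3)[2],end=" | ")
    if abs(t[2])>.4 or np.linalg.norm(f)>30: break
print(manip.get_time(),manip.get_position(),manip.get_joint_positions()-q)
E
```

```text
0.1 [1.2 1.4 6.5] 0.021 | 0.2 [1.7 2.1 7.2] 0.007 | 0.3 [1.4 2.6 6.8] 0.007 | 0.4 [2.6 2.9 6.2] -0.03 | 0.5 [3.3 1.9 6.1] 0.039 | 0.6 [2.2 2.3 5.9] 0.031 | 0.7 [2.2 2.7 6. ] 0.031 | 0.8 [2.4 2.6 5.2] 0.057 | 0.9 [3.3 2.1 6.6] 0.093 | 0.94 [2.8 2.5 6.6] 0.034 | 0.98 [4.  2.9 5.3] 0.049 | 1.02 [2.  2.1 7. ] 0.049 | 1.06 [2.7 2.6 6.1] 0.033 | 1.1 [2.4 2.8 4.6] 0.079 | 1.14 [3.6 1.7 5.7] 0.042 | 1.18 [3.9 2.5 6. ] 0.09 | 1.22 [3.6 2.2 5.2] 0.045 | 1.26 [3.8 1.7 6.2] 0.107 | 1.3 [2.9 2.8 7.1] 0.035 | 1.34 [3.7 1.7 6.6] 0.072 | 1.38 [4.3 2.3 6.6] 0.085 | 1.42 [3.8 1.6 6.3] 0.17 | 1.46 [3.2 1.6 5.5] 0.23 | 1.5 [3.4 1.2 6.7] 0.345 | 1.54 [3.9 0.7 5.8] 0.535 | 28.0833 [ 0.54076398 -0.14646988  0.16653346] [ 3.03681916e-05 -2.83768432e-04 -1.17850788e-03 -7.56420798e-04
 -1.24839410e-03  1.53306534e+00]
```

The hard stop is reached: torque rises to 0.5 N m after 1.176 rad plus play. I'll relieve, lift out, check the screw, and go above the hole.

```bash
python3 - <<'E'
from h import *
import pickle
q=np.array(manip.get_joint_positions());q[5]-=.17;manip.set_joints(q)
b=np.load("f0.npy");print(np.round(manip.get_torque()-b[3:],3))
S=gw(.038,-.0211,0)[:2]
p=manip.get_position();p[2]=.24
manip.servo_line(p,rate=.15)
manip.move_to(gw(.085,-.0211,.24),down(GY));manip.hold(.25)
c1=manip.camera("wrist");T1=wristT(c1);q1=proj(c1,gw(.038,-.0211,.058),T1)
P=np.array([.5298,.2156])
manip.move_to(np.r_[P,.235],down(np.radians(5.5)));manip.hold(.25)
c2=manip.camera("wrist");T2=wristT(c2);q2=proj(c2,np.r_[P,.119],T2)
out=[]
for c,q in((c1,q1),(c2,q2)):
    u,v=np.round(q).astype(int);x0,y0=u-45,max(v-45,0);print(q,x0,y0)
    out.append(cv2.resize(c["image"][y0:y0+90,x0:x0+80],(400,450),interpolation=cv2.INTER_CUBIC))
save(np.hstack(out),"w5.png");pickle.dump((c1,T1,c2,T2),open("w5.pkl","wb"));print(manip.get_time(),manip.get_width())
E
```

```text
[ 0.141 -0.609  0.047]
[321.10126131 128.40232426] 276 83
[322.16698941 200.06730847] 277 155
34.1583 0.025151430702991157
```

View pics/w5.png

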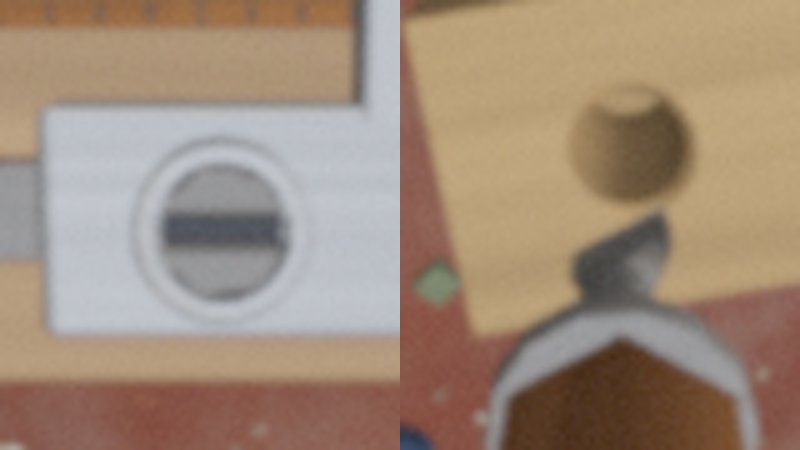

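The slot lies along the rail, and the tip is where it was before relative to the hole. Put the driver back.

```bash
python3 - <<'E'
from h import *
P=np.array([.5298,.2156]);b=manip.get_contact_force()
manip.servo_line(np.r_[P,.19],rate=.12)
z=.19
while z>.1262:
    z-=.008 if z>.136 else .0015
    manip.servo_line(np.r_[P,z],rate=.08)
    f=manip.get_contact_force()-b;print(round(z,4),np.round(f,1),end=" | ")
    if np.linalg.norm(f)>8: break
manip.command_gripper(.055,20);print(manip.get_contact_force(),manip.get_time())
manip.servo_line(np.r_[P,.25],rate=.15)
manip.move_to([.40,.33,.3],down(np.radians(5.5)));manip.hold(.3)
ims=[manip.camera(n)["image"] for n in("top","scene")]
a=cv2.resize(ims[0][170:270,190:480],(800,276),interpolation=cv2.INTER_CUBIC)
d=cv2.resize(ims[1][100:370,160:480],(380,320),interpolation=cv2.INTER_AREA)
o=np.zeros((598,800,3),np.uint8);o[:276]=a;o[278:598,:380]=d
save(o,"fin.png");print(manip.get_time())
E
```

```text
0.182 [ 0.6 -0.1  0.9] | 0.174 [0.4 0.8 0.5] | 0.166 [0.2 0.5 1.8] | 0.158 [ 0.4  0.5 -0.1] | 0.15 [ 1.  -0.2  0.1] | 0.142 [0.  0.8 0.5] | 0.134 [-0.4  0.3  1.1] | 0.1325 [1.4 0.5 0.5] | 0.131 [-0.2  0.   0.4] | 0.1295 [ 0.4 -0.2  0.6] | 0.128 [0.8 0.2 0.2] | 0.1265 [ 0.1 -0.1  6.9] | 0.125 [-6.  -1.6 21.2] | [0.6140953  0.58098034 0.20528649] 38.3333
40.4667
```

View pics/fin.png

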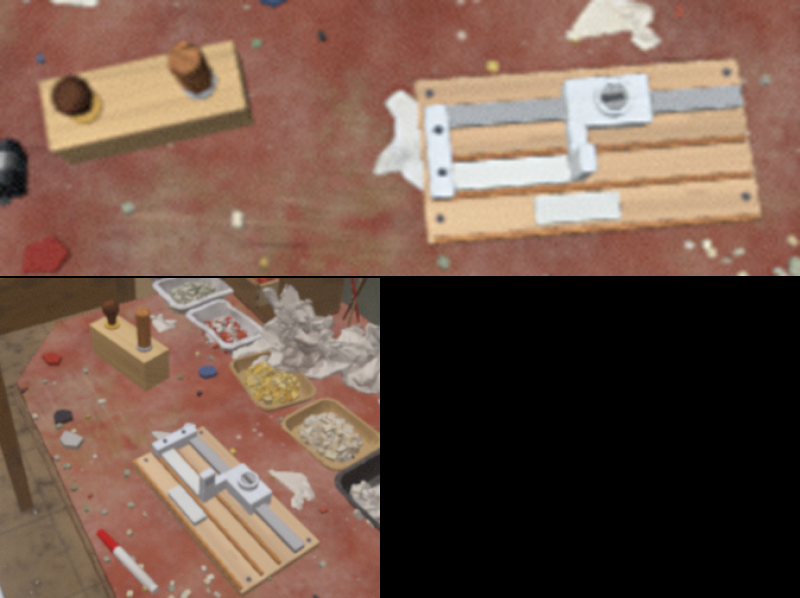

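The strip sits snug between fence (440,150) and stop (580,165), and the slot lies along the rail. The driver and the awl both stand upright in the block.

```bash
python3 -c "
from rig import manip
print(manip.sign_off())"
```

```text
the job is handed in; nothing more can be done
None
```

The job is handed in at about 40 s: the stop holds the long strip snug against the fence, the lock screw is turned to its hard stop with the slot along the rail, the screwdriver is back upright in the block, and the awl still stands in it.

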